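# Park the sample tins in the crate and bar it

## Task

Slide the red tin and the blue tin along the bench, upright and without lifting them, each into the crate bay of its own colour until it rests fully home against the rear wall; the yellow tin stays in its bay. Then swing the crate's retaining bar right down across the front. Leave the beaker and the bottle alone.

Things in the scene. Friction and masses are not known exactly. Their poses are not given: they have to be found in the camera images.
- tin_red: sample tin: closed upright cylinder, 88 mm diameter, 68 mm high, aluminium with a red lid (the top 20 mm), about 0.25 to 0.5 kg; too wide for most grippers, it slides on the bench. Origin: centre of its underside, z up. Starts on the bench in front of the crate, to its left or right.
- tin_blue: sample tin: closed upright cylinder, 88 mm diameter, 68 mm high, aluminium with a blue lid (the top 20 mm), about 0.25 to 0.5 kg; too wide for most grippers, it slides on the bench. Origin: centre of its underside, z up. Starts on the bench in front of the crate, on the other side from the red one.
- tin_yellow: sample tin: closed upright cylinder, 88 mm diameter, 68 mm high, aluminium with a yellow lid (the top 20 mm), about 0.25 to 0.5 kg; too wide for most grippers, it slides on the bench. Origin: centre of its underside, z up. Already stands in the yellow bay and stays there.
- bay_red: bay of the crate marked red: coloured floor and a coloured tag (76 mm wide, top at 66 mm) on the rear wall; which bay it is varies. Fixed. Origin: on the floor where a tin's centre is when it is fully home against the rear wall (inner face 46 mm beyond the origin, so 2 mm play). +x points in, from the open front to the rear wall; y across; z up. 100 mm wide inside.
- bay_blue: bay of the crate marked blue: coloured floor and a coloured tag (76 mm wide, top at 66 mm) on the rear wall; which bay it is varies. Fixed. Origin: on the floor where a tin's centre is when it is fully home against the rear wall (inner face 46 mm beyond the origin, so 2 mm play). +x points in, from the open front to the rear wall; y across; z up. 100 mm wide inside.
- bay_yellow: bay of the crate marked yellow: coloured floor and a coloured tag (76 mm wide, top at 66 mm) on the rear wall; which bay it is varies. Fixed. Origin: on the floor where a tin's centre is when it is fully home against the rear wall (inner face 46 mm beyond the origin, so 2 mm play). +x points in, from the open front to the rear wall; y across; z up. 100 mm wide inside.
- crate: aluminium crate fixed to the bench, three bays 105 mm apart, open on top and at the front (towards the robot), 320 mm wide, walls 60 mm high, 5 mm thick; floor level with the bench: tins slide straight in. Walls between bays begin 30 mm before the origin, end walls 45 mm. Origin: floor, centre of the middle bay, in line with the bays' origins; axes as theirs.
- bar (a joint): retaining bar angle, rad: 0 = down across the front at its stop; grows as it swings up and back; starts at 2.1 to 2.6. Dark bar 10 mm thick, 342 mm long, on two end arms pivoting about the line 20 mm behind (+x) and 50 mm above the crate's origin, radius 81 mm. Stiff: stays where left, 2 to 3 N moves it. Down, it is 60 mm before the origin, 35 mm up; it clears tins that are home.
- bar_mid (a point): middle of the retaining bar, on its centre line.
- bar_tab (a point): middle of the green tab at the middle of the bar: 40 mm wide, 8 mm thick, it points away from the pivot line, from the bar to 125 mm from the pivot line; this point is 108 mm from the pivot line. With the bar down, the tab sticks out of the front, nearly level, 30 mm up: a place to press it down.
- beaker: white beaker, 66 mm wide, 85 mm high, right of the crate; to be left alone. Origin: centre of its underside.
- reagent_bottle: amber bottle with black cap, 62 mm wide, 120 mm high, left of the crate; to be left alone. Origin: centre of its underside.

How it is judged:
On the way, in this order (a step that is already met when the one before it is completed fails the run):
1. all three tins stand fully home in the bays of their colours, the bar still up (x of tin_red in the frame of bay_red between -0.01 and 0.01 m and y of tin_red in the frame of bay_red between -0.01 and 0.01 m and height (world z) of each of tin_red, tin_blue, tin_yellow below 0.006 m and angle between each of tin_red, tin_blue, tin_yellow's own z axis and vertical below 0.1 rad and linear speed of each of tin_red, tin_blue, tin_yellow below 0.02 m/s and x of tin_blue in the frame of bay_blue between -0.01 and 0.01 m and y of tin_blue in the frame of bay_blue between -0.01 and 0.01 m and x of tin_yellow in the frame of bay_yellow between -0.01 and 0.01 m and y of tin_yellow in the frame of bay_yellow between -0.01 and 0.01 m and value of joint bar above 0.3 rad), for 0.2 s.
2. the retaining bar is down (value of joint bar below 0.08 rad), for 0.2 s.
At the end, for the whole second after the job is handed in: Each of the three tins stands upright (within 0.1 rad) and at rest on the floor of the bay of its own colour, its centre within 10 mm of the bay's origin along and across; the bar is down (joint below 0.08 rad) (x of tin_red in the frame of bay_red between -0.01 and 0.01 m and y of tin_red in the frame of bay_red between -0.01 and 0.01 m and height (world z) of each of tin_red, tin_blue, tin_yellow below 0.006 m and angle between each of tin_red, tin_blue, tin_yellow's own z axis and vertical below 0.1 rad and linear speed of each of tin_red, tin_blue, tin_yellow below 0.02 m/s and x of tin_blue in the frame of bay_blue between -0.01 and 0.01 m and y of tin_blue in the frame of bay_blue between -0.01 and 0.01 m and x of tin_yellow in the frame of bay_yellow between -0.01 and 0.01 m and y of tin_yellow in the frame of bay_yellow between -0.01 and 0.01 m and value of joint bar below 0.08 rad); the robot touches nothing.
It fails at once if a tin is lifted more than 20 mm off the bench (height (world z) of any of tin_red, tin_blue, tin_yellow above 0.02 m).
It fails at once if a tin is tipped by more than 0.35 rad (angle between any of tin_red, tin_blue, tin_yellow's own z axis and vertical above 0.35 rad).
It fails at once if the yellow tin is pushed more than 30 mm from its place (distance of tin_yellow from where it was at the start of the episode above 0.03 m).
It fails at once if the beaker or bottle is moved more than 20 mm (distance of any of beaker, reagent_bottle from where it was at the start of the episode above 0.02 m).
It also fails if it takes over 72 s, if anything falls off the work surface, if the arm or the gripper's body presses on something with over 40 N, if the wrist force passes 120 N, or if a joint passes its speed limit or range.

## Robot

A 7-joint arm with a two-finger parallel gripper is mounted at the origin on the work surface. World frame = base frame: x ahead of the robot, y to its left, z up, the work surface at z = 0. Lengths are in m, angles in rad, forces in N, time in s.
With the tool pointing down it reaches from about 0.425 to 0.975 m from the base axis. Payload 16.7 kg.
Tool frame: the origin (TCP) lies midway between the tips of the shut fingers; the grasp point (between the pads) lies 19 mm behind it (robot.pinch_z is the distance from the TCP to the grasp point, in m); z points along the fingers, y is the line along which they close (so a half turn about z gives the same grasp; the last joint's range is limited). The gripper opens to 85 mm and grips with 20 to 120 N. Pads are 22 mm wide; open, the fingers measure 114 mm over their backs; the gripper's body (76 mm by 85 mm) begins 54 mm behind the grasp point. The pads swing forward as they close: fully open they stand 13 mm farther back than shut.
Start: joints at [-1.27, 0.426, 0.074, 1.606, -0.034, 1.111, -0.067], TCP at [0.294, 0.608, 0.231] pointing down, gripper open.
Joint ranges: [-2.85, 2.85], [-0.5, 2.14], [-1.23, 1.37], [0.21, 2.46], [-1.02, 4.16], [0.16, 2.05], [-2.73, 2.73]. Speed limits (rad/s): [1.89, 1.89, 2.39, 2.39, 3.01, 3.01, 3.01].

## Interface

Orientations are given as a unit quaternion [w, x, y, z].
In Python, from rig import robot gives the robot as it stands.
- The arm moves only by the tool jog_arm, never from a script. Its argument "targets" is a list of rows, each an object of numbers: "dx", "dy", "dz": the shift along the tool's x, y, z as a fraction of full scale; "twist": the turn about the tool's z as a fraction of full scale; "fingers": the gripper's target within -1 to 1 (shut at 1, half-way at 0, fully open at -1). In form: [{"dx": .., "dy": .., "dz": .., "twist": .., "fingers": ..}, ...]. A call has 1 to 20 rows; each row shifts and turns the commanded pose from where the row before left it, along the tool's axes as they then stand; what a row does not reach is not made up. Full scale, the value 1, is 0.4 m for a shift and 90 degrees for a turn. A row lasts 1/8 s, in which the tool goes at most 62.5 mm and 10.7 degrees, less where a joint would pass 70% of its speed; a pose out of reach is approached as far as the arm can. A call with a number of a shift or a turn outside -1 to 1 is refused whole. A call with a gripper value outside its range is refused whole. The fingers move at their own pace and stop on an object; "grip_force" is the grip in N (left out, the last holds). Time passes only in rows, so rows that do not move let the fingers close. It gives the time, the measured TCP pose, the force, the opening and the grip force at its end, in the units of the state.
- robot.read_state(): the state, without advancing time (a new reading comes with each control period).
- robot.get_image(name): name is "scene" or "top" or "wrist"; returns a dict with "pixels" (384x512x3 uint8, blue, green, red), "fovy" (degrees; the focal length in pixels is half the picture's height over the tangent of half this angle, whatever the lens; pixels are square), "cx", "cy" (the principal point, pixels), "extrinsics" (4x4, takes a point from world to camera coordinates); the wrist camera has in their place "tool_from_camera" (4x4, takes a point from camera to tool coordinates, whose origin is the TCP and whose axes are the flange's). Camera axes: x right, y up, looking along -z (the intrinsics and any distortion apply to the point x, -y, -z); pixel columns grow to the right and rows downward; lengths in m; the calibration is good to about 2 mm. The wrist camera is an equidistant fisheye: a pixel r from the principal point sees the ray r / f radians off the axis. A picture is of the moment at which its call begins: read the wrist's pose just before it. There is no depth.
- robot.hand_in(): hands the job in; it is judged then, once.
The state is a dict: "t": time; "q": joint angles; "joint_vel": joint speeds; "joint_efforts": joint torques, N m; "eef_pos": TCP position; "tcp_rot": TCP orientation; "force": force on the tool from outside, world axes, zero at the start; "ft_torque": the same for the moment, N m; "opening": finger opening in m; "grasp_force": force on a finger pad.
Only numpy, scipy, OpenCV 4.12 (cv2) and the standard library are available. Lean on these libraries where they do the work, as an engineer would, in place of code of your own. Each camera call takes 0.05 s, during which the arm holds its last target. There are 200 camera calls.

## Working session

There is one attempt and no reset: what is moved stays moved. The work goes in short steps, Python scripts to look and compute and a tool call to move; the robot and the scene stay as the last step left them, time stands still between calls to the robot, and variables do not carry over. Pictures are saved under pics/ and viewed, at most 10 in all, crops included, and the job is handed in when it is done.

Besides the shell and the picture viewer there is one more tool, called in YAML: its name, and indented under it one key for each argument. jog_arm: Moves the arm, as the interface text tells. Shift numbers are shares of 0.4 m and turn numbers shares of 90 degrees, none past 1 either way. Its arguments: {"type":"object","properties":{"targets":{"type":"array"},"grip_force":{"type":"number"}},"required":["targets"]}

```bash
mkdir -p pics; cat > h.py <<'E'
import numpy as np, cv2
from rig import robot
def ray(im,u,v):
    f=im["pixels"].shape[0]/2/np.tan(np.radians(im["fovy"])/2)
    E=np.array(im["extrinsics"]);R=E[:3,:3];o=-R.T@E[:3,3]
    d=R.T@np.array([(u-im["cx"])/f,-(v-im["cy"])/f,-1]);return o,d
def onz(im,u,v,z):
    o,d=ray(im,u,v);return o+d*(z-o[2])/d[2]
def tw(a,b):
    (o,d),(p,e)=a,b
    s=np.linalg.lstsq(np.c_[d,-e],p-o,rcond=None)[0]
    A,B=o+d*s[0],p+e*s[1];return (A+B)/2,np.linalg.norm(A-B)
E
python3 - <<'E'
from h import *
print(robot.read_state())
for n in("top","scene"):
    im=robot.get_image(n);cv2.imwrite(f"pics/{n}0.png",im["pixels"]);np.save(n+"0.npy",im,allow_pickle=True)
    print({k:v for k,v in im.items() if k!="pixels"})
E
```

```text
{'t': 0.0, 'q': array([-1.26949364,  0.42675204,  0.07384462,  1.60660546, -0.0341292 ,
        1.11076864, -0.06709925]), 'joint_vel': array([ 0.0001575 ,  0.00121269,  0.00042386, -0.00194139, -0.00068018,
       -0.00064423,  0.00145298]), 'joint_efforts': array([ 1.01334786e-03, -9.49818707e+01,  3.76185268e+00, -4.63506997e+01,
        1.93593779e-02,  1.01667858e-02,  6.57979808e-05]), 'eef_pos': array([0.29393006, 0.60720066, 0.2305977 ]), 'tcp_rot': array([-1.09410360e-04,  2.23516114e-01,  9.74700026e-01, -6.27694907e-04]), 'force': array([0.34734225, 0.0391784 , 1.2385281 ]), 'ft_torque': array([-0.01834417, -0.04753646, -0.00765824]), 'grasp_force': 0.0, 'opening': 0.08555761470460686}
{'fovy': 51.05176617206661, 'cx': 260.9267680460745, 'cy': 188.8887291412062, 'extrinsics': array([[ 0.00992739, -0.99994496, -0.00339584, -0.00573233],
       [ 0.98220094,  0.0091141 ,  0.18761198, -0.6039449 ],
       [-0.1875707 , -0.0051979 ,  0.98223735, -1.08794707],
       [ 0.        ,  0.        ,  0.        ,  1.        ]])}
{'fovy': 48.01265543130345, 'cx': 250.25320047865816, 'cy': 190.02588403685863, 'extrinsics': array([[ 0.84798348,  0.5300194 ,  0.00185633, -0.49791313],
       [-0.2935836 ,  0.46678567,  0.83421808,  0.11997651],
       [ 0.44128526, -0.70794814,  0.55143154, -1.34996542],
       [ 0.        ,  0.        ,  0.        ,  1.        ]])}
```

View pics/top0.png

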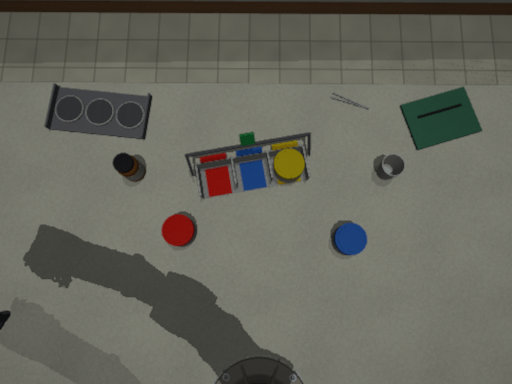

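View pics/scene0.png

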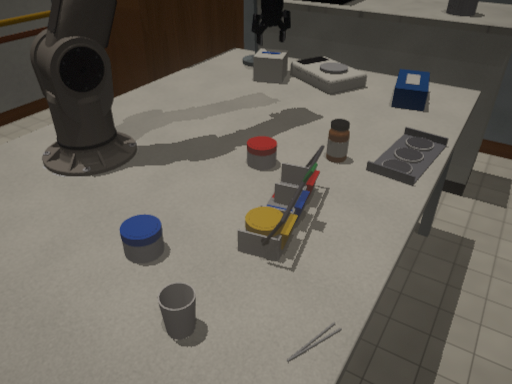

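The top view shows the red lid at (179,230), blue lid at (350,239) and yellow lid at (289,164). The bays from left to right are red (218,181), blue (254,175) and yellow. The bar is up and back, with its tab at (247,139). The bottle is at (127,163) and the beaker at (388,168). The scene view agrees.

```bash
python3 - <<'E'
from h import *
im=np.load("top0.npy",allow_pickle=True).item()
hsv=cv2.cvtColor(im["pixels"],cv2.COLOR_BGR2HSV)
H,S,V=cv2.split(hsv)
R={"red":((H<8)|(H>172)),"blue":(H>105)&(H<130),"yellow":(H>22)&(H<35),"green":(H>45)&(H<80)}
for c,m in R.items():
    m=(m&(S>150)&(V>60)).astype(np.uint8)
    n,l,st,ce=cv2.connectedComponentsWithStats(m)
    for i in range(1,n):
        if st[i,4]<60: continue
        cn=cv2.findContours((l==i).astype(np.uint8),0,2)[0][0]
        (u,v),wh,a=cv2.minAreaRect(cn)
        x,y=ce[i]
        print(c,st[i,4],ce[i].round(1),np.round(wh,1),round(a,1),"z0",onz(im,x,y,0)[:2].round(4),"z.068",onz(im,x,y,.068)[:2].round(4))
for n,u,v,z in(("bottle",124,162,.12),("beaker",392,164,.085)):print(n,onz(im,u,v,z))
E
```

```text
red 151 [212.5 157.3] [ 5.9 25.7] 79.7 z0 [0.7113 0.1486] z.068 [0.6927 0.1397]
red 618 [218.1 180.8] [27.3 22.5] 80.5 z0 [0.6383 0.1292] z.068 [0.624  0.1215]
red 803 [177.7 229.7] [31. 31.] 90.0 z0 [0.4905 0.2438] z.068 [0.4847 0.2294]
blue 137 [248.6 151.1] [ 5.4 25. ] 80.5 z0 [0.7317 0.039 ] z.068 [0.712  0.0364]
blue 596 [252.4 174.8] [26.8 22.2] 79.7 z0 [0.6579 0.0263] z.068 [0.6425 0.0245]
blue 794 [350.1 238.5] [31. 31.] 90.0 z0 [ 0.4697 -0.2615] z.068 [ 0.465  -0.2468]
yellow 921 [288.  160.2] [37.3 30.9] 80.5 z0 [ 0.7042 -0.0809] z.068 [ 0.6861 -0.0766]
green 143 [246.8 138.7] [10.7 13.3] 80.5 z0 [0.7711 0.0454] z.068 [0.7492 0.0424]
bottle [0.66315102 0.37385245 0.12      ]
beaker [ 0.67320424 -0.36735023  0.085     ]
```

```bash
python3 - <<'E'
from h import *
im=np.load("top0.npy",allow_pickle=True).item()
H,S,V=cv2.split(cv2.cvtColor(im["pixels"],cv2.COLOR_BGR2HSV))
yaw=np.radians(10.8);X=np.array([np.cos(yaw),np.sin(yaw)])
R={"red":((H<8)|(H>172)),"blue":(H>105)&(H<130),"green":(H>45)&(H<80),"yellow":(H>22)&(H<35)}
for c,m in R.items():
    m=(m&(S>150)&(V>60)).astype(np.uint8)
    n,l,st,ce=cv2.connectedComponentsWithStats(m)
    for i in range(1,n):
        if not 100<st[i,4]<700 or c=="yellow": continue
        cn=cv2.findContours((l==i).astype(np.uint8),0,2)[0][0]
        b=cv2.boxPoints(cv2.minAreaRect(cn)); b=b[np.argsort(b[:,1])]
        t=b[:2].mean(0)-[0,.5];lo=b[2:].mean(0)+[0,.5]
        P=[onz(im,*p,.066)[:2] for p in b[:2]]
        print(c,t.round(1),lo.round(1),"top@.066",onz(im,*t,.066)[:2].round(4),"origin",(onz(im,*t,.066)[:2]-.046*X).round(4),"w",np.linalg.norm(P[0]-P[1]).round(4),"floor front",onz(im,*lo,0)[:2].round(4),"floor back",onz(im,*t,0)[:2].round(4),)
    if c=="yellow":
        k=cv2.getStructuringElement(2,(19,19));o=cv2.morphologyEx(m,cv2.MORPH_OPEN,k)
        M=cv2.moments(o,True);u,v=M["m10"]/M["m00"],M["m01"]/M["m00"]
        print("yellow lid",u,v,M["m00"],onz(im,u,v,.068))
E
```

```text
red [212.  153.9] [213.1 160.7] top@.066 [0.7035 0.1416] origin [0.6583 0.133 ] w 0.0736 floor front [0.7007 0.1464] floor back [0.7221 0.1503]
red [215.8 166.9] [220.3 194.8] top@.066 [0.6651 0.1295] origin [0.6199 0.1209] w 0.0642 floor front [0.5958 0.1215] floor back [0.6815 0.1375]
blue [248.1 148. ] [249.  154.3] top@.066 [0.7219 0.0382] origin [0.6768 0.0296] w 0.072 floor front [0.7216 0.0378] floor back [0.7416 0.0408]
blue [250. 161.] [254.8 188.4] top@.066 [0.6832 0.0321] origin [0.638  0.0235] w 0.0635 floor front [0.6161 0.0187] floor back [0.7006 0.0343]
green [246. 133.] [247.8 144.5] top@.066 [0.7671 0.045 ] origin [0.7219 0.0364] w 0.0386 floor front [0.7526 0.042 ] floor back [0.7894 0.048 ]
yellow lid 288.76462765957444 163.43351063829786 752.0 [ 0.6766065  -0.07871047  0.068     ]
```

```bash
python3 - <<'E'
from h import *
a=np.load("top0.npy",allow_pickle=True).item()["pixels"][125:205,180:320]
b=np.load("scene0.npy",allow_pickle=True).item()["pixels"][140:270,225:335]
z=lambda i,k:cv2.resize(i,None,fx=k,fy=k,interpolation=cv2.INTER_CUBIC)
A=z(a,3);B=z(b,3.4)
o=np.zeros((max(A.shape[0],B.shape[0]),A.shape[1]+B.shape[1],3),np.uint8);o[:A.shape[0],:A.shape[1]]=A;o[:B.shape[0],A.shape[1]:]=B
cv2.imwrite("pics/crop.png",o);print(o.shape)
E
```

```text
(442, 794, 3)
```

View pics/crop.png

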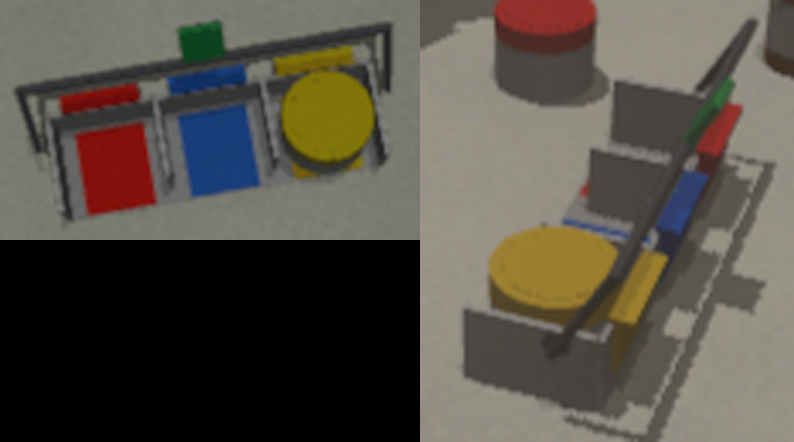

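The raised tags are thick: the strip in the top view is their top face, so its near edge is the wall. That puts the rear wall in line with the floor pads and with the yellow tin being home. Bay origins are red (.638,.129) and blue (.6575,.0255), yaw about 10.6°. Next I move to behind the red tin.

jog_arm:
  targets:
    - {"dx": -0.0875, "dy": -0.065, "fingers": 0}
    - {"dx": -0.0875, "dy": -0.065, "fingers": 0}
    - {"dx": -0.0875, "dy": -0.065, "fingers": 0}
    - {"dx": -0.0875, "dy": -0.065, "fingers": 0}
    - {"dx": -0.0875, "dy": -0.065, "fingers": 0}
    - {"dx": -0.0875, "dy": -0.065, "fingers": 0}
    - {"dx": -0.0875, "dy": -0.065, "fingers": 0}
    - {"dx": -0.0875, "dy": -0.065, "fingers": 0}
    - {"twist": 0.092, "fingers": 0}
    - {"twist": 0.092, "fingers": 0}
    - {"twist": 0.092, "fingers": 0}
    - {"twist": 0.092, "fingers": 0}
    - {"twist": 0.092, "fingers": 0}
    - {"fingers": 0}
    - {"fingers": 0}

```text
invalid input
```

```bash
cat >> h.py <<'E'
from scipy.spatial.transform import Rotation as Ro
def plan(goal,head=None):
    """remaining shift (fractions) to goal xyz, and twist to tool -x heading (deg)"""
    s=robot.read_state();w,x,y,z=s["tcp_rot"];R=Ro.from_quat([x,y,z,w]).as_matrix()
    psi=np.degrees(np.arctan2(R[1,0],R[0,0]))
    print("t",round(s["t"],2),"pos",s["eef_pos"].round(4),"psi",psi.round(2),"tilt",R[2,2].round(4),"F",s["force"].round(1),"open",round(s["opening"],4),"q7",s["q"][6].round(2))
    d=R.T@(np.array(goal)-s["eef_pos"])/.4
    t=None if head is None else ((psi-(head+180)+180)%360-180)/90
    print("shift",d.round(3),"twist",t)
E
python3 -c "
from h import *
plan([.4558,.2986,.02],-67.3)"
```

```text
t 0.1 pos [0.2939 0.6072 0.2307] psi 154.17 tilt -1.0 F [-0.3  0.3  0.3] open 0.0855 q7 -0.07
shift [-0.7   -0.518  0.527] twist 0.46079327744156445
```

jog_arm:
  targets:
    - {"dx": -0.0875, "dy": -0.065, "dz": 0, "twist": 0, "fingers": 0}
    - {"dx": -0.0875, "dy": -0.065, "dz": 0, "twist": 0, "fingers": 0}
    - {"dx": -0.0875, "dy": -0.065, "dz": 0, "twist": 0, "fingers": 0}
    - {"dx": -0.0875, "dy": -0.065, "dz": 0, "twist": 0, "fingers": 0}
    - {"dx": -0.0875, "dy": -0.065, "dz": 0, "twist": 0, "fingers": 0}
    - {"dx": -0.0875, "dy": -0.065, "dz": 0, "twist": 0, "fingers": 0}
    - {"dx": -0.0875, "dy": -0.065, "dz": 0, "twist": 0, "fingers": 0}
    - {"dx": -0.0875, "dy": -0.065, "dz": 0, "twist": 0, "fingers": 0}
    - {"dx": 0, "dy": 0, "dz": 0, "twist": 0.092, "fingers": 0}
    - {"dx": 0, "dy": 0, "dz": 0, "twist": 0.092, "fingers": 0}
    - {"dx": 0, "dy": 0, "dz": 0, "twist": 0.092, "fingers": 0}
    - {"dx": 0, "dy": 0, "dz": 0, "twist": 0.092, "fingers": 0}
    - {"dx": 0, "dy": 0, "dz": 0, "twist": 0.092, "fingers": 0}
    - {"dx": 0, "dy": 0, "dz": 0, "twist": 0, "fingers": 0}
    - {"dx": 0, "dy": 0, "dz": 0, "twist": 0, "fingers": 0}

```text
t: 1.98
eef_pos: [0.4554, 0.2983, 0.2312]
tcp_rot: [-0.0, 0.552, 0.834, -0.0]
force: [0.2, 0.2, 0.6]
opening: 0.0431
grasp_force: 0.0
```

```bash
python3 -c "
from h import *
plan([.4558,.2986,.02],-67.3)"
```

```text
t 1.98 pos [0.4554 0.2983 0.2312] psi 112.97 tilt -1.0 F [0.2 0.2 0.6] open 0.0431 q7 -0.22
shift [0.    0.001 0.528] twist 0.003003673875865489
```

jog_arm:
  targets:
    - {"dx": 0, "dy": 0, "dz": 0.088, "twist": 0, "fingers": 0}
    - {"dx": 0, "dy": 0, "dz": 0.088, "twist": 0, "fingers": 0}
    - {"dx": 0, "dy": 0, "dz": 0.088, "twist": 0, "fingers": 0}
    - {"dx": 0, "dy": 0, "dz": 0.088, "twist": 0, "fingers": 0}
    - {"dx": 0, "dy": 0, "dz": 0.088, "twist": 0, "fingers": 0}
    - {"dx": 0, "dy": 0, "dz": 0.088, "twist": 0, "fingers": 0}
    - {"dx": 0, "dy": 0, "dz": 0, "twist": 0, "fingers": 0}
    - {"dx": -0.03, "dy": 0, "dz": 0, "twist": 0, "fingers": 0}
    - {"dx": -0.03, "dy": 0, "dz": 0, "twist": 0, "fingers": 0}
    - {"dx": -0.03, "dy": 0, "dz": 0, "twist": 0, "fingers": 0}
    - {"dx": -0.03, "dy": 0, "dz": 0, "twist": 0, "fingers": 0}
    - {"dx": -0.03, "dy": 0, "dz": 0, "twist": 0, "fingers": 0}

```text
t: 3.48
eef_pos: [0.4792, 0.2424, 0.0205]
tcp_rot: [0.0, 0.554, 0.833, 0.0]
force: [-2.0, 2.6, 3.3]
opening: 0.0427
grasp_force: 1.6
```

```bash
cat >> h.py <<'E'
def tin(c,near):
    im=robot.get_image("top");H,S,V=cv2.split(cv2.cvtColor(im["pixels"],cv2.COLOR_BGR2HSV))
    m=((H<8)|(H>172)) if c=="red" else (H>105)&(H<130)
    m=(m&(S>150)&(V>60)).astype(np.uint8)
    n,l,st,ce=cv2.connectedComponentsWithStats(m)
    for i in range(1,n):
        if st[i,4]<80: continue
        cn=cv2.findContours((l==i).astype(np.uint8),0,2)[0][0];(u,v),r=cv2.minEnclosingCircle(cn)
        print(c,st[i,4],"centroid",onz(im,*ce[i],.068)[:2].round(4),"circ",onz(im,u,v,.068)[:2].round(4),round(r,1))
    cv2.imwrite("last.png",im["pixels"])
E
python3 -c "
from h import *
plan([.5155,.1558,.02],-67.3);tin('red',0)"
```

```text
t 3.48 pos [0.4792 0.2424 0.0205] psi 112.77 tilt -1.0 F [-2.   2.6  3.3] open 0.0427 q7 -0.01
shift [-0.235 -0.     0.001] twist 0.0008114547087327789
red 152 centroid [0.6928 0.1395] circ [0.6936 0.1397] 12.9
red 619 centroid [0.624  0.1215] circ [0.6238 0.1208] 17.2
red 667 centroid [0.5006 0.1909] circ [0.4991 0.1949] 15.7
```

jog_arm:
  targets:
    - {"dx": -0.029, "dy": 0, "dz": 0, "twist": 0, "fingers": 0}
    - {"dx": -0.029, "dy": 0, "dz": 0, "twist": 0, "fingers": 0}
    - {"dx": -0.029, "dy": 0, "dz": 0, "twist": 0, "fingers": 0}
    - {"dx": -0.029, "dy": 0, "dz": 0, "twist": 0, "fingers": 0}
    - {"dx": -0.029, "dy": 0, "dz": 0, "twist": 0, "fingers": 0}
    - {"dx": -0.029, "dy": 0, "dz": 0, "twist": 0, "fingers": 0}
    - {"dx": -0.029, "dy": 0, "dz": 0, "twist": 0, "fingers": 0}
    - {"dx": -0.029, "dy": 0, "dz": 0, "twist": 0, "fingers": 0}
    - {"dx": 0, "dy": 0, "dz": 0, "twist": 0, "fingers": 0}
    - {"dx": 0.08, "dy": 0, "dz": 0, "twist": 0, "fingers": 0}
    - {"dx": 0.08, "dy": 0, "dz": 0, "twist": 0, "fingers": 0}

```text
t: 4.9
eef_pos: [0.4895, 0.2168, 0.02]
tcp_rot: [0.0, 0.554, 0.832, -0.0]
force: [0.8, 1.0, -0.3]
opening: 0.0426
grasp_force: 0.0
```

```bash
python3 -c "
from h import *
plan([.5155,.1558,.02],10.6);tin('red',0)"
```

```text
t 4.9 pos [0.4895 0.2168 0.02  ] psi 112.71 tilt -1.0 F [ 0.8  1.  -0.3] open 0.0426 q7 0.04
shift [-0.166  0.001 -0.   ] twist -0.8654483558541897
red 150 centroid [0.6927 0.1395] circ [0.6936 0.1397] 12.9
red 619 centroid [0.624  0.1215] circ [0.6238 0.1208] 17.2
red 782 centroid [0.535  0.1089] circ [0.5349 0.1091] 15.9
```

jog_arm:
  targets:
    - {"dx": 0, "dy": 0, "dz": -0.1, "twist": 0, "fingers": 0}
    - {"dx": 0, "dy": 0, "dz": -0.1, "twist": 0, "fingers": 0}
    - {"dx": -0.084, "dy": -0.061, "dz": 0, "twist": 0, "fingers": 0}
    - {"dx": -0.084, "dy": -0.061, "dz": 0, "twist": 0, "fingers": 0}
    - {"dx": -0.084, "dy": -0.061, "dz": 0, "twist": 0, "fingers": 0}
    - {"dx": 0, "dy": 0, "dz": 0, "twist": -0.096, "fingers": 0}
    - {"dx": 0, "dy": 0, "dz": 0, "twist": -0.096, "fingers": 0}
    - {"dx": 0, "dy": 0, "dz": 0, "twist": -0.096, "fingers": 0}
    - {"dx": 0, "dy": 0, "dz": 0, "twist": -0.096, "fingers": 0}
    - {"dx": 0, "dy": 0, "dz": 0, "twist": -0.096, "fingers": 0}
    - {"dx": 0, "dy": 0, "dz": 0, "twist": -0.096, "fingers": 0}
    - {"dx": 0, "dy": 0, "dz": 0, "twist": -0.096, "fingers": 0}
    - {"dx": 0, "dy": 0, "dz": 0, "twist": -0.096, "fingers": 0}
    - {"dx": 0, "dy": 0, "dz": 0, "twist": -0.096, "fingers": 0}
    - {"dx": 0, "dy": 0, "dz": 0, "twist": 0, "fingers": 0}

```text
t: 6.82
eef_pos: [0.4613, 0.095, 0.1001]
tcp_rot: [-0.0, -0.091, 0.996, -0.0]
force: [0.1, 0.3, -0.3]
opening: 0.0429
grasp_force: 0.0
```

```bash
python3 -c "
from h import *
plan([.4613,.0952,.02],10.8);plan([.638-.051*.983,.129-.051*.184,.02],10.8)"
```

```text
t 6.83 pos [0.4613 0.095  0.1001] psi -169.52 tilt -1.0 F [ 0.1  0.3 -0.3] open 0.0429 q7 1.43
shift [-0.     0.001  0.2  ] twist -0.0035809639925332704
t 6.83 pos [0.4613 0.095  0.1001] psi -169.52 tilt -1.0 F [ 0.1  0.3 -0.3] open 0.0429 q7 1.43
shift [-0.322  0.003  0.2  ] twist -0.0035809639925332704
```

jog_arm:
  targets:
    - {"dx": 0, "dy": 0.002, "dz": 0.1, "twist": 0, "fingers": 0}
    - {"dx": 0, "dy": 0, "dz": 0.1, "twist": 0, "fingers": 0}
    - {"dx": 0, "dy": 0, "dz": 0, "twist": 0, "fingers": 0}
    - {"dx": -0.03, "dy": 0, "dz": 0, "twist": 0, "fingers": 0}
    - {"dx": -0.03, "dy": 0, "dz": 0, "twist": 0, "fingers": 0}
    - {"dx": -0.03, "dy": 0, "dz": 0, "twist": 0, "fingers": 0}
    - {"dx": -0.03, "dy": 0, "dz": 0, "twist": 0, "fingers": 0}
    - {"dx": -0.03, "dy": 0, "dz": 0, "twist": 0, "fingers": 0}
    - {"dx": -0.03, "dy": 0, "dz": 0, "twist": 0, "fingers": 0}
    - {"dx": -0.03, "dy": 0, "dz": 0, "twist": 0, "fingers": 0}
    - {"dx": -0.03, "dy": 0, "dz": 0, "twist": 0, "fingers": 0}
    - {"dx": -0.03, "dy": 0, "dz": 0, "twist": 0, "fingers": 0}
    - {"dx": -0.02, "dy": 0, "dz": 0, "twist": 0, "fingers": 0}
    - {"dx": -0.01, "dy": 0, "dz": 0, "twist": 0, "fingers": 0}

```text
t: 8.57
eef_pos: [0.5796, 0.1179, 0.02]
tcp_rot: [-0.0, -0.092, 0.996, -0.0]
force: [-4.8, -0.8, 1.3]
opening: 0.0432
grasp_force: 1.1
```

jog_arm:
  targets:
    - {"dx": -0.01, "dy": 0, "dz": 0, "twist": 0, "fingers": 0}
    - {"dx": -0.005, "dy": 0, "dz": 0, "twist": 0, "fingers": 0}

```text
t: 8.82
eef_pos: [0.5852, 0.119, 0.0201]
tcp_rot: [-0.0, -0.092, 0.996, -0.0]
force: [-3.0, -0.2, 0.0]
opening: 0.043
grasp_force: 0.8
```

```bash
python3 -c "
from h import *
plan([.638-.051*.983,.129-.051*.184,.02],10.6);tin('red',0)"
```

```text
t 8.82 pos [0.5852 0.119  0.0201] psi -169.47 tilt -1.0 F [-3.  -0.2  0. ] open 0.043 q7 1.47
shift [-0.007  0.     0.   ] twist -0.0007711212486608726
```

jog_arm:
  targets:
    - {"dx": -0.006, "dy": 0, "dz": 0, "twist": 0, "fingers": 0}
    - {"dx": -0.004, "dy": 0, "dz": 0, "twist": 0, "fingers": 0}

```text
t: 9.12
eef_pos: [0.5891, 0.1197, 0.0201]
tcp_rot: [-0.0, -0.092, 0.996, -0.0]
force: [-2.4, -0.4, 0.3]
opening: 0.0428
grasp_force: 0.6
```

jog_arm:
  targets:
    - {"dx": -0.005, "dy": 0, "dz": 0, "twist": 0, "fingers": 0}
    - {"dx": 0, "dy": 0, "dz": 0, "twist": 0, "fingers": 0}

```text
t: 9.38
eef_pos: [0.5906, 0.12, 0.02]
tcp_rot: [-0.001, -0.092, 0.996, -0.0]
force: [-4.1, -1.1, 1.0]
opening: 0.0429
grasp_force: 1.6
```

jog_arm:
  targets:
    - {"dx": -0.005, "dy": 0, "dz": 0, "twist": 0, "fingers": 0}
    - {"dx": 0, "dy": 0, "dz": 0, "twist": 0, "fingers": 0}

```text
t: 9.62
eef_pos: [0.5908, 0.12, 0.0197]
tcp_rot: [-0.002, -0.092, 0.996, -0.0]
force: [-15.2, -3.1, 8.6]
opening: 0.0429
grasp_force: 6.1
```

jog_arm:
  targets:
    - {"dx": -0.005, "dy": 0, "dz": 0, "twist": 0, "fingers": 0}
    - {"dx": 0, "dy": 0, "dz": 0, "twist": 0, "fingers": 0}

```text
t: 9.88
eef_pos: [0.5909, 0.12, 0.0194]
tcp_rot: [-0.004, -0.092, 0.996, -0.001]
force: [-26.1, -4.0, 17.1]
opening: 0.0425
grasp_force: 10.4
```

jog_arm:
  targets:
    - {"dx": -0.005, "dy": 0, "dz": 0, "twist": 0, "fingers": 0}
    - {"dx": 0, "dy": 0, "dz": 0, "twist": 0, "fingers": 0}

```text
t: 10.12
eef_pos: [0.5908, 0.12, 0.0187]
tcp_rot: [-0.006, -0.092, 0.996, -0.001]
force: [-35.9, -5.8, 14.8]
opening: 0.0425
grasp_force: 9.8
```

jog_arm:
  targets:
    - {"dx": 0.1, "dy": 0, "dz": 0, "twist": 0, "fingers": 0}
    - {"dx": 0.1, "dy": 0, "dz": 0, "twist": 0, "fingers": 0}
    - {"dx": 0, "dy": 0, "dz": -0.12, "twist": 0, "fingers": 0}
    - {"dx": 0, "dy": 0, "dz": -0.13, "twist": 0, "fingers": 0}
    - {"dx": 0, "dy": 0, "dz": 0, "twist": 0.096, "fingers": 0}
    - {"dx": 0, "dy": 0, "dz": 0, "twist": 0.095, "fingers": 0}
    - {"dx": 0, "dy": 0, "dz": 0, "twist": 0.095, "fingers": 0}
    - {"dx": 0, "dy": 0, "dz": 0, "twist": 0.095, "fingers": 0}
    - {"dx": 0, "dy": 0, "dz": 0, "twist": 0.095, "fingers": 0}
    - {"dx": 0, "dy": 0, "dz": 0, "twist": 0.095, "fingers": 0}
    - {"dx": 0, "dy": 0, "dz": 0, "twist": 0.095, "fingers": 0}
    - {"dx": 0, "dy": 0, "dz": 0, "twist": 0.095, "fingers": 0}
    - {"dx": 0, "dy": 0, "dz": 0, "twist": 0.095, "fingers": 0}
    - {"dx": 0, "dy": 0, "dz": 0, "twist": 0.095, "fingers": 0}
    - {"dx": 0, "dy": 0, "dz": 0, "twist": 0.095, "fingers": 0}
    - {"dx": 0, "dy": 0, "dz": 0, "twist": 0.095, "fingers": 0}
    - {"dx": 0, "dy": 0, "dz": 0, "twist": 0.095, "fingers": 0}
    - {"dx": 0, "dy": 0, "dz": 0, "twist": 0.095, "fingers": 0}

```text
t: 12.38
eef_pos: [0.5188, 0.1067, 0.1204]
tcp_rot: [0.0, 0.817, 0.577, 0.001]
force: [-0.1, -0.1, 0.6]
opening: 0.0428
grasp_force: 0.0
```

```bash
python3 -c "
from h import *
plan([.440,-.3175,.02],70.55-180);tin('red',0)"
```

```text
t 12.38 pos [0.5188 0.1067 0.1204] psi 70.46 tilt -1.0 F [-0.1 -0.1  0.6] open 0.0428 q7 -0.43
shift [-1.066  0.169  0.25 ] twist -0.0009470044058562937
red 180 centroid [0.6906 0.1397] circ [0.6936 0.1397] 12.9
```

jog_arm:
  targets:
    - {"dx": -0.1184, "dy": 0.0188, "dz": 0, "twist": 0, "fingers": 0}
    - {"dx": -0.1184, "dy": 0.0188, "dz": 0, "twist": 0, "fingers": 0}
    - {"dx": -0.1184, "dy": 0.0188, "dz": 0, "twist": 0, "fingers": 0}
    - {"dx": -0.1184, "dy": 0.0188, "dz": 0, "twist": 0, "fingers": 0}
    - {"dx": -0.1184, "dy": 0.0188, "dz": 0, "twist": 0, "fingers": 0}
    - {"dx": -0.1184, "dy": 0.0188, "dz": 0, "twist": 0, "fingers": 0}
    - {"dx": -0.1184, "dy": 0.0188, "dz": 0, "twist": 0, "fingers": 0}
    - {"dx": -0.1184, "dy": 0.0188, "dz": 0, "twist": 0, "fingers": 0}
    - {"dx": -0.1184, "dy": 0.0188, "dz": 0, "twist": 0, "fingers": 0}
    - {"dx": 0, "dy": 0, "dz": 0, "twist": 0, "fingers": 0}

```text
t: 13.68
eef_pos: [0.4404, -0.3221, 0.1205]
tcp_rot: [0.001, 0.816, 0.578, -0.0]
force: [0.5, 1.2, 0.9]
opening: 0.0425
grasp_force: 0.0
```

```bash
python3 -c "
from h import *
plan([.440,-.3175,.02],70.55-180);tin('red',0);tin('blue',0)"
```

```text
t 13.68 pos [ 0.4404 -0.3221  0.1205] psi 70.59 tilt -1.0 F [0.5 1.2 0.9] open 0.0425 q7 0.47
shift [ 0.011 -0.005  0.251] twist 0.00041777953185828665
red 932 centroid [0.648  0.1306] circ [0.6527 0.1322] 20.2
blue 137 centroid [0.712  0.0364] circ [0.7124 0.0368] 12.5
blue 596 centroid [0.6425 0.0245] circ [0.6421 0.0241] 16.7
blue 734 centroid [ 0.4656 -0.2465] circ [ 0.4637 -0.2466] 16.3
```

jog_arm:
  targets:
    - {"dx": 0, "dy": -0.004, "dz": 0.083, "twist": 0, "fingers": 0}
    - {"dx": 0, "dy": 0, "dz": 0.083, "twist": 0, "fingers": 0}
    - {"dx": 0, "dy": 0, "dz": 0.084, "twist": 0, "fingers": 0}
    - {"dx": 0, "dy": 0, "dz": 0, "twist": 0, "fingers": 0}
    - {"dx": 0.03, "dy": 0, "dz": 0, "twist": 0, "fingers": 0}
    - {"dx": 0.03, "dy": 0, "dz": 0, "twist": 0, "fingers": 0}
    - {"dx": 0.03, "dy": 0, "dz": 0, "twist": 0, "fingers": 0}
    - {"dx": 0.03, "dy": 0, "dz": 0, "twist": 0, "fingers": 0}
    - {"dx": 0.03, "dy": 0, "dz": 0, "twist": 0, "fingers": 0}
    - {"dx": 0.03, "dy": 0, "dz": 0, "twist": 0, "fingers": 0}
    - {"dx": 0.03, "dy": 0, "dz": 0, "twist": 0, "fingers": 0}
    - {"dx": 0.03, "dy": 0, "dz": 0, "twist": 0, "fingers": 0}
    - {"dx": 0.03, "dy": 0, "dz": 0, "twist": 0, "fingers": 0}
    - {"dx": 0.03, "dy": 0, "dz": 0, "twist": 0, "fingers": 0}
    - {"dx": 0.03, "dy": 0, "dz": 0, "twist": 0, "fingers": 0}
    - {"dx": 0.03, "dy": 0, "dz": 0, "twist": 0, "fingers": 0}

```text
t: 15.78
eef_pos: [0.4877, -0.1809, 0.0201]
tcp_rot: [-0.0, 0.815, 0.579, -0.0]
force: [-0.3, -3.6, 2.0]
opening: 0.0428
grasp_force: 1.4
```

```bash
python3 -c "
from h import *
plan([.5375,-.0414,.02],70.55-180);tin('blue',0)"
```

```text
t 15.78 pos [ 0.4877 -0.1809  0.0201] psi 70.74 tilt -1.0 F [-0.3 -3.6  2. ] open 0.0428 q7 0.31
shift [0.37  0.002 0.   ] twist 0.00212025904641564
blue 137 centroid [0.712  0.0364] circ [0.7124 0.0368] 12.5
blue 595 centroid [0.6425 0.0244] circ [0.6421 0.0241] 16.7
blue 298 centroid [ 0.5195 -0.1165] circ [ 0.5123 -0.1247] 14.5
```

jog_arm:
  targets:
    - {"dx": 0.03, "dy": 0, "dz": 0, "twist": 0, "fingers": 0}
    - {"dx": 0.03, "dy": 0, "dz": 0, "twist": 0, "fingers": 0}
    - {"dx": 0.03, "dy": 0, "dz": 0, "twist": 0, "fingers": 0}
    - {"dx": 0.03, "dy": 0, "dz": 0, "twist": 0, "fingers": 0}
    - {"dx": 0.03, "dy": 0, "dz": 0, "twist": 0, "fingers": 0}
    - {"dx": 0.03, "dy": 0, "dz": 0, "twist": 0, "fingers": 0}
    - {"dx": 0.03, "dy": 0, "dz": 0, "twist": 0, "fingers": 0}
    - {"dx": 0.03, "dy": 0, "dz": 0, "twist": 0, "fingers": 0}
    - {"dx": 0.03, "dy": 0, "dz": 0, "twist": 0, "fingers": 0}
    - {"dx": 0.03, "dy": 0, "dz": 0, "twist": 0, "fingers": 0}
    - {"dx": 0.03, "dy": 0, "dz": 0, "twist": 0, "fingers": 0}
    - {"dx": 0.03, "dy": 0, "dz": 0, "twist": 0, "fingers": 0}
    - {"dx": 0.01, "dy": 0, "dz": 0, "twist": 0, "fingers": 0}
    - {"dx": 0, "dy": 0, "dz": 0, "twist": 0, "fingers": 0}
    - {"dx": -0.08, "dy": 0, "dz": 0, "twist": 0, "fingers": 0}
    - {"dx": -0.08, "dy": 0, "dz": 0, "twist": 0, "fingers": 0}
    - {"dx": 0, "dy": 0, "dz": -0.12, "twist": 0, "fingers": 0}
    - {"dx": 0, "dy": 0, "dz": -0.12, "twist": 0, "fingers": 0}
    - {"dx": 0, "dy": 0, "dz": 0, "twist": 0, "fingers": 0}

```text
t: 18.2
eef_pos: [0.5169, -0.103, 0.1191]
tcp_rot: [0.001, 0.816, 0.578, 0.002]
force: [-0.7, 0.0, -0.5]
opening: 0.0427
grasp_force: 0.0
```

```bash
python3 -c "
from h import *
plan([.5543-.075*.983,.0062-.075*.184,.02],10.6-180);tin('blue',0)"
```

```text
t 18.2 pos [ 0.5169 -0.103   0.1191] psi 70.69 tilt -1.0 F [-0.7  0.  -0.5] open 0.0427 q7 0.05
shift [ 0.195 -0.166  0.248] twist 0.667659033575948
blue 137 centroid [0.712  0.0364] circ [0.7124 0.0368] 12.5
blue 596 centroid [0.6425 0.0245] circ [0.6421 0.0241] 16.7
blue 748 centroid [0.5535 0.0064] circ [0.5533 0.0066] 15.5
```

jog_arm:
  targets:
    - {"dx": 0.065, "dy": -0.055, "dz": 0, "twist": 0, "fingers": 0}
    - {"dx": 0.065, "dy": -0.055, "dz": 0, "twist": 0, "fingers": 0}
    - {"dx": 0.065, "dy": -0.056, "dz": 0, "twist": 0, "fingers": 0}
    - {"dx": 0, "dy": 0, "dz": 0, "twist": 0.0954, "fingers": 0}
    - {"dx": 0, "dy": 0, "dz": 0, "twist": 0.0954, "fingers": 0}
    - {"dx": 0, "dy": 0, "dz": 0, "twist": 0.0954, "fingers": 0}
    - {"dx": 0, "dy": 0, "dz": 0, "twist": 0.0954, "fingers": 0}
    - {"dx": 0, "dy": 0, "dz": 0, "twist": 0.0954, "fingers": 0}
    - {"dx": 0, "dy": 0, "dz": 0, "twist": 0.0954, "fingers": 0}
    - {"dx": 0, "dy": 0, "dz": 0, "twist": 0.0954, "fingers": 0}
    - {"dx": 0, "dy": 0, "dz": 0, "twist": 0, "fingers": 0}

```text
t: 19.62
eef_pos: [0.4777, -0.007, 0.1153]
tcp_rot: [0.001, 0.996, 0.093, -0.001]
force: [0.2, 0.4, 0.1]
opening: 0.0427
grasp_force: 0.0
```

```bash
python3 -c "
from h import *
plan([.5543-.075*.983,.0062-.075*.184,.02],10.6-180);plan([.6575-.051*.983,.0255-.051*.184,.02],10.6-180)"
```

```text
t 19.62 pos [ 0.4777 -0.007   0.1153] psi 10.67 tilt -1.0 F [0.2 0.4 0.1] open 0.0427 q7 -1.06
shift [0.007 0.003 0.238] twist 0.0008234331926309501
t 19.62 pos [ 0.4777 -0.007   0.1153] psi 10.67 tilt -1.0 F [0.2 0.4 0.1] open 0.0427 q7 -1.06
shift [0.33  0.003 0.238] twist 0.0008234331926309501
```

jog_arm:
  targets:
    - {"dx": 0, "dy": 0.003, "dz": 0.08, "twist": 0, "fingers": 0}
    - {"dx": 0, "dy": 0, "dz": 0.08, "twist": 0, "fingers": 0}
    - {"dx": 0, "dy": 0, "dz": 0.078, "twist": 0, "fingers": 0}
    - {"dx": 0, "dy": 0, "dz": 0, "twist": 0, "fingers": 0}
    - {"dx": 0.03, "dy": 0, "dz": 0, "twist": 0, "fingers": 0}
    - {"dx": 0.03, "dy": 0, "dz": 0, "twist": 0, "fingers": 0}
    - {"dx": 0.03, "dy": 0, "dz": 0, "twist": 0, "fingers": 0}
    - {"dx": 0.03, "dy": 0, "dz": 0, "twist": 0, "fingers": 0}
    - {"dx": 0.03, "dy": 0, "dz": 0, "twist": 0, "fingers": 0}
    - {"dx": 0.03, "dy": 0, "dz": 0, "twist": 0, "fingers": 0}
    - {"dx": 0.03, "dy": 0, "dz": 0, "twist": 0, "fingers": 0}
    - {"dx": 0.03, "dy": 0, "dz": 0, "twist": 0, "fingers": 0}
    - {"dx": 0.03, "dy": 0, "dz": 0, "twist": 0, "fingers": 0}
    - {"dx": 0.03, "dy": 0, "dz": 0, "twist": 0, "fingers": 0}
    - {"dx": 0.015, "dy": 0, "dz": 0, "twist": 0, "fingers": 0}
    - {"dx": 0.008, "dy": 0, "dz": 0, "twist": 0, "fingers": 0}
    - {"dx": 0, "dy": 0, "dz": 0, "twist": 0, "fingers": 0}

```text
t: 21.75
eef_pos: [0.6057, 0.0158, 0.0209]
tcp_rot: [0.0, 0.996, 0.093, 0.0]
force: [-0.1, -0.1, -0.2]
opening: 0.043
grasp_force: 0.0
```

jog_arm:
  targets:
    - {"dx": 0.008, "dy": 0, "dz": 0, "twist": 0, "fingers": 0}
    - {"dx": 0.002, "dy": 0, "dz": 0, "twist": 0, "fingers": 0}

```text
t: 22.0
eef_pos: [0.6094, 0.0166, 0.0209]
tcp_rot: [-0.0, 0.996, 0.093, -0.0]
force: [-3.0, -0.7, 0.7]
opening: 0.0428
grasp_force: 1.0
```

jog_arm:
  targets:
    - {"dx": 0.005, "dy": 0, "dz": 0, "twist": 0, "fingers": 0}
    - {"dx": 0, "dy": 0, "dz": 0, "twist": 0, "fingers": 0}

```text
t: 22.25
eef_pos: [0.6103, 0.0167, 0.0207]
tcp_rot: [-0.0, 0.996, 0.093, -0.001]
force: [-9.3, -1.4, 4.8]
opening: 0.0428
grasp_force: 4.0
```

```bash
python3 -c "
from h import *
plan([.6575-.049*.983,.0255-.049*.184,.02],10.6-180)"
```

```text
t 22.25 pos [0.6103 0.0167 0.0207] psi 10.62 tilt -1.0 F [-9.3 -1.4  4.8] open 0.0428 q7 -0.96
shift [-0.002  0.     0.002] twist 0.00022619451945678925
```

jog_arm:
  targets:
    - {"dx": -0.1, "dy": 0, "dz": 0, "twist": 0, "fingers": 0}
    - {"dx": -0.1, "dy": 0, "dz": 0, "twist": 0, "fingers": 0}
    - {"dx": 0, "dy": 0, "dz": -0.14, "twist": 0, "fingers": 1}
    - {"dx": 0, "dy": 0, "dz": -0.14, "twist": 0, "fingers": 1}
    - {"dx": 0, "dy": 0, "dz": -0.14, "twist": 0, "fingers": 1}
    - {"dx": 0, "dy": 0, "dz": -0.14, "twist": 0, "fingers": 1}
    - {"dx": 0, "dy": 0, "dz": 0, "twist": 0, "fingers": 1}

```text
t: 23.12
eef_pos: [0.5349, 0.0023, 0.2486]
tcp_rot: [-0.001, 0.996, 0.093, 0.003]
force: [0.0, -0.3, -0.7]
opening: 0.0
grasp_force: 0.0
```

```bash
python3 - <<'E'
from h import *
P={}
for n in("top","scene"):
    im=np.load(n+"0.npy",allow_pickle=True).item()
    H,S,V=cv2.split(cv2.cvtColor(im["pixels"],cv2.COLOR_BGR2HSV))
    m=((H>45)&(H<85)&(S>120)&(V>30)).astype(np.uint8)
    k,l,st,ce=cv2.connectedComponentsWithStats(m);i=1+np.argmax(st[1:,4]);print(n,st[i],ce[i]);P[n]=ray(im,*ce[i])
p,g=tw(P["top"],P["scene"]);print("tab",p.round(4),"gap",g)
o=np.array([.6575,.0255]);X=np.array([.983,.184])
bx=(p[:2]-o)@X;by=(p[:2]-o)@[-X[1],X[0]]
print("bay frame",bx,by,p[2],"radius",np.hypot(bx-.02,p[2]-.05),"ang",np.degrees(np.arctan2(p[2]-.05,bx-.02)))
plan([.7,.03,.2],10.6-180)
im=robot.get_image("top");cv2.imwrite("pics/top1.png",cv2.resize(im["pixels"][100:260,120:360],None,fx=3,fy=3,interpolation=2))
E
```

```text
top [ 401   88   80   61 2852] [440.48772791 118.23737728]
scene [312 169   1   1   1] [312. 169.]
tab [ 0.7912 -0.352   0.3567] gap 0.1832077931343728
bay frame 0.06196268987923868 -0.39566602285930935 0.35670044362894177 radius 0.3095577966456197 ang 82.20917706919717
t 23.12 pos [0.5349 0.0023 0.2486] psi 10.65 tilt -1.0 F [ 0.  -0.3 -0.7] open 0.0 q7 -1.21
shift [0.418 0.008 0.124] twist 0.0005825748781436207
```

View pics/top1.png

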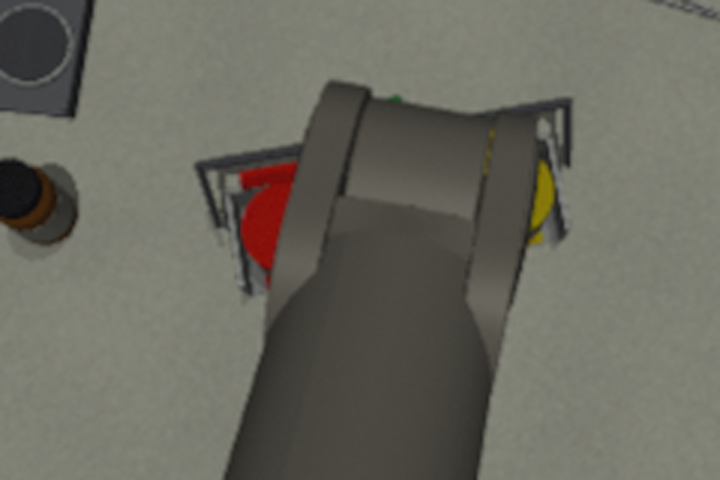

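The top view shows the red and yellow tins home and the arm covering blue. My tab mask picked up the green mat at (440,118), so I redo it with the tab itself: top (246.8,138.7) and scene about (310,173).

```bash
python3 - <<'E'
from h import *
im=np.load("top0.npy",allow_pickle=True).item();sc=np.load("scene0.npy",allow_pickle=True).item()
H,S,V=cv2.split(cv2.cvtColor(sc["pixels"],cv2.COLOR_BGR2HSV))
m=((H>40)&(H<90)&(S>80)).astype(np.uint8);m[:,:280]=0;m[:,340:]=0;m[:150]=0;m[200:]=0
M=cv2.moments(m,True);u,v=M["m10"]/M["m00"],M["m01"]/M["m00"];print(u,v,M["m00"])
p,g=tw(ray(im,246.8,138.7),ray(sc,u,v));print("tab",p.round(4),"gap",g)
o=np.array([.6575,.0255]);X=np.array([.983,.184]);Y=np.array([-.184,.983])
print("bay",(p[:2]-o)@X,(p[:2]-o)@Y,p[2])
oo,d=ray(im,246.8,138.7)
for z in np.arange(.08,.19,.01):
    q=onz(im,246.8,138.7,z);b=(q[:2]-o)@X;print(z.round(2),round(b,4),round((q[:2]-o)@Y,4),"r",np.hypot(b-.02,z-.05).round(4),"phi",(np.radians(190.6)-np.arctan2(z-.05,b-.02)).round(3))
E
```

```text
310.50943396226415 170.39622641509433 53.0
tab [0.7245 0.0388 0.143 ] gap 0.0009549798025292214
bay 0.06830980613900624 0.0007475062967656609 0.1430102682594644
0.08 0.0893 -0.0001 r 0.0755 phi 2.918
0.09 0.086 0.0 r 0.0772 phi 2.782
0.1 0.0828 0.0002 r 0.0803 phi 2.654
0.11 0.0795 0.0004 r 0.0845 phi 2.537
0.12 0.0763 0.0005 r 0.0898 phi 2.433
0.13 0.073 0.0007 r 0.096 phi 2.341
0.14 0.0698 0.0009 r 0.1028 phi 2.261
0.15 0.0665 0.001 r 0.1103 phi 2.191
0.16 0.0632 0.0012 r 0.1182 phi 2.13
0.17 0.06 0.0014 r 0.1265 phi 2.077
0.18 0.0567 0.0015 r 0.1351 phi 2.031
```

The bar angle is about 2.2 rad, with the tab middle at bay (68, 1, 145) mm. I go over the tab with shut fingers and down behind it.

jog_arm:
  targets:
    - {"dx": 0.0945, "dy": 0, "dz": 0, "twist": 0, "fingers": 1}
    - {"dx": 0.0945, "dy": 0, "dz": 0, "twist": 0, "fingers": 1}
    - {"dx": 0.0945, "dy": 0, "dz": 0, "twist": 0, "fingers": 1}
    - {"dx": 0.0945, "dy": 0, "dz": 0, "twist": 0, "fingers": 1}
    - {"dx": 0.0945, "dy": 0, "dz": 0, "twist": 0, "fingers": 1}
    - {"dx": 0.0945, "dy": 0, "dz": 0, "twist": 0, "fingers": 1}
    - {"dx": 0, "dy": 0, "dz": 0, "twist": 0, "fingers": 1}
    - {"dx": 0, "dy": 0, "dz": 0.068, "twist": 0, "fingers": 1}
    - {"dx": 0, "dy": 0, "dz": 0.068, "twist": 0, "fingers": 1}
    - {"dx": 0, "dy": 0, "dz": 0.068, "twist": 0, "fingers": 1}
    - {"dx": 0, "dy": 0, "dz": 0.068, "twist": 0, "fingers": 1}
    - {"dx": 0, "dy": 0, "dz": 0, "twist": 0, "fingers": 1}

```text
t: 24.68
eef_pos: [0.7538, 0.0438, 0.1333]
tcp_rot: [0.0, 0.996, 0.092, -0.002]
force: [-0.5, -1.0, 1.4]
opening: 0.0001
grasp_force: 0.0
```

```bash
cat >>h.py <<'E'
def bay():
    s=robot.read_state();d=s["eef_pos"][:2]-[.6575,.0255];print("bay mm",((d@[.983,.184])*1e3).round(1),((d@[-.184,.983])*1e3).round(1),(s["eef_pos"][2]*1e3).round(1),"F",s["force"].round(1))
E
python3 -c "
from h import *
bay()
im=robot.get_image('scene');cv2.imwrite('pics/s2.png',cv2.resize(im['pixels'][70:290,200:400],None,fx=2.7,fy=2.7,interpolation=2))"
```

```text
bay mm 98.0 0.3 133.3 F [-0.5 -1.   1.4]
```

View pics/s2.png

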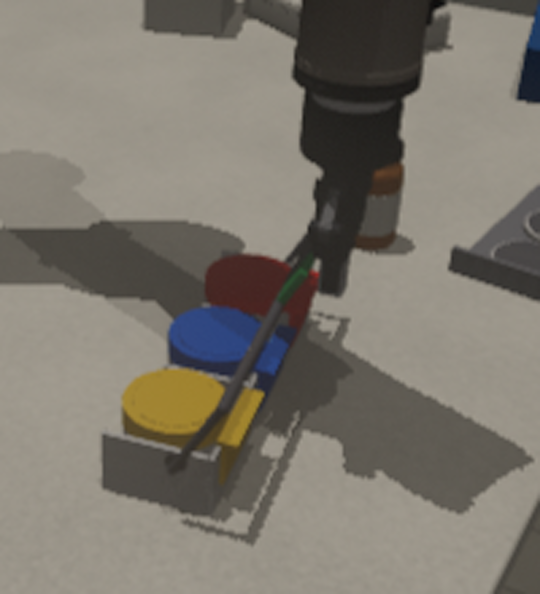

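The scene view shows all three tins home and the shut fingertips behind the green tab, at crop (335,285). Now I pull the bar forward.

jog_arm:
  targets:
    - {"dx": -0.03, "dy": 0, "dz": -0.01, "twist": 0, "fingers": 1}
    - {"dx": -0.03, "dy": 0, "dz": -0.01, "twist": 0, "fingers": 1}
    - {"dx": -0.03, "dy": 0, "dz": -0.007, "twist": 0, "fingers": 1}
    - {"dx": -0.03, "dy": 0, "dz": 0, "twist": 0, "fingers": 1}
    - {"dx": -0.03, "dy": 0, "dz": 0, "twist": 0, "fingers": 1}

```text
t: 25.35
eef_pos: [0.6957, 0.0329, 0.1469]
tcp_rot: [-0.0, 0.996, 0.093, -0.0]
force: [2.0, -0.1, -0.7]
opening: 0.0001
grasp_force: 0.6
```

jog_arm:
  targets:
    - {"dx": -0.03, "dy": 0, "dz": 0, "twist": 0, "fingers": 1}
    - {"dx": -0.03, "dy": 0, "dz": 0, "twist": 0, "fingers": 1}
    - {"dx": -0.03, "dy": 0, "dz": 0, "twist": 0, "fingers": 1}
    - {"dx": -0.03, "dy": 0, "dz": 0, "twist": 0, "fingers": 1}
    - {"dx": -0.015, "dy": 0, "dz": 0, "twist": 0, "fingers": 1}

```text
t: 25.98
eef_pos: [0.6428, 0.0228, 0.147]
tcp_rot: [-0.0, 0.996, 0.093, -0.0]
force: [0.6, -0.1, -0.1]
opening: 0.0001
grasp_force: 0.4
```

```bash
python3 -c "
from h import *
bay()"
```

```text
bay mm -14.9 0.0 147.0 F [ 0.6 -0.1 -0.1]
```

jog_arm:
  targets:
    - {"dx": -0.04, "dy": 0, "dz": 0.0325, "twist": 0, "fingers": 1}
    - {"dx": -0.04, "dy": 0, "dz": 0.0325, "twist": 0, "fingers": 1}
    - {"dx": -0.024, "dy": 0, "dz": 0.039, "twist": 0, "fingers": 1}
    - {"dx": -0.024, "dy": 0, "dz": 0.039, "twist": 0, "fingers": 1}
    - {"dx": -0.01, "dy": 0, "dz": 0.045, "twist": 0, "fingers": 1}
    - {"dx": -0.01, "dy": 0, "dz": 0.045, "twist": 0, "fingers": 1}
    - {"dx": -0.01, "dy": 0, "dz": 0.02, "twist": 0, "fingers": 1}
    - {"dx": 0, "dy": 0, "dz": 0, "twist": 0, "fingers": 1}

```text
t: 26.98
eef_pos: [0.5811, 0.011, 0.0451]
tcp_rot: [0.0, 0.996, 0.092, -0.001]
force: [-0.2, 0.2, 0.1]
opening: -0.0
grasp_force: 0.0
```

```bash
python3 -c "
from h import *
bay()"
```

```text
bay mm -77.8 -0.2 45.1 F [-0.2  0.2  0.1]
```

jog_arm:
  targets:
    - {"dx": 0, "dy": 0, "dz": 0.012, "twist": 0, "fingers": 1}
    - {"dx": 0, "dy": 0, "dz": 0.01, "twist": 0, "fingers": 1}
    - {"dx": 0, "dy": 0, "dz": 0, "twist": 0, "fingers": 1}

```text
t: 27.35
eef_pos: [0.582, 0.0114, 0.0374]
tcp_rot: [-0.0, 0.996, 0.093, 0.0]
force: [-1.6, 1.1, 7.4]
opening: -0.0001
grasp_force: 4.1
```

jog_arm:
  targets:
    - {"dx": 0, "dy": 0, "dz": 0.006, "twist": 0, "fingers": 1}
    - {"dx": 0, "dy": 0, "dz": 0, "twist": 0, "fingers": 1}

```text
t: 27.6
eef_pos: [0.5822, 0.0113, 0.0365]
tcp_rot: [-0.001, 0.996, 0.092, 0.001]
force: [-12.9, 2.7, 43.9]
opening: 0.0
grasp_force: 22.9
```

```bash
python3 -c "
from h import *
bay()
im=robot.get_image('scene');cv2.imwrite('pics/s3.png',cv2.resize(im['pixels'][70:290,180:380],None,fx=2.7,fy=2.7,interpolation=2))"
```

```text
bay mm -76.6 -0.1 36.5 F [-12.9   2.7  43.9]
```

View pics/s3.png

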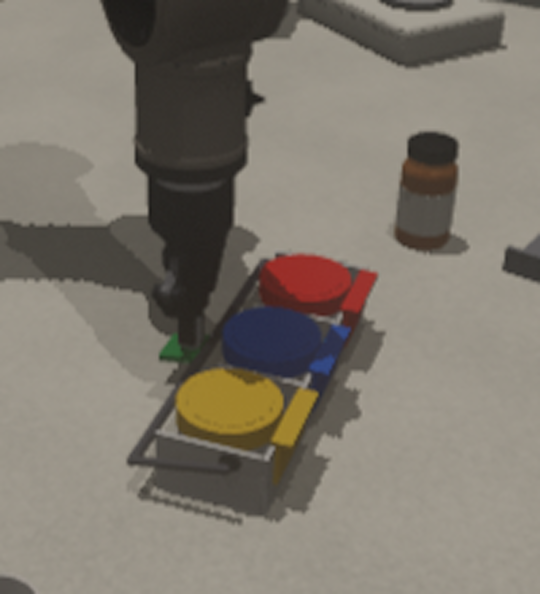

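The bar is down across the front at its stop (force up to 44 N), with the tab under the fingers at crop (180,348) and all tins home. I withdraw upward and back.

jog_arm:
  targets:
    - {"dx": 0, "dy": 0, "dz": -0.03, "twist": 0, "fingers": 1}
    - {"dx": 0, "dy": 0, "dz": -0.1, "twist": 0, "fingers": 1}
    - {"dx": 0, "dy": 0, "dz": -0.12, "twist": 0, "fingers": 1}
    - {"dx": 0, "dy": 0, "dz": -0.12, "twist": 0, "fingers": 1}
    - {"dx": 0, "dy": -0.12, "dz": 0, "twist": 0, "fingers": 1}
    - {"dx": 0, "dy": -0.12, "dz": 0, "twist": 0, "fingers": 1}
    - {"dx": 0, "dy": -0.12, "dz": 0, "twist": 0, "fingers": 1}
    - {"dx": 0, "dy": -0.12, "dz": 0, "twist": 0, "fingers": 1}
    - {"dx": 0, "dy": -0.12, "dz": 0, "twist": 0, "fingers": 1}
    - {"dx": 0, "dy": -0.12, "dz": 0, "twist": 0, "fingers": 1}
    - {"dx": 0, "dy": 0, "dz": 0, "twist": 0, "fingers": 1}
    - {"dx": 0, "dy": 0, "dz": 0, "twist": 0, "fingers": 1}

```text
t: 29.15
eef_pos: [0.5284, 0.2939, 0.1825]
tcp_rot: [0.0, 0.996, 0.093, 0.0]
force: [0.4, -1.0, -0.6]
opening: -0.0002
grasp_force: 0.0
```

```bash
python3 -c "
from h import *
bay();im=robot.get_image('top');cv2.imwrite('pics/top3.png',cv2.resize(im['pixels'][90:280,100:420],None,fx=2.5,fy=2.5,interpolation=2))"
```

```text
bay mm -77.6 287.6 182.5 F [ 0.4 -1.  -0.6]
```

View pics/top3.png

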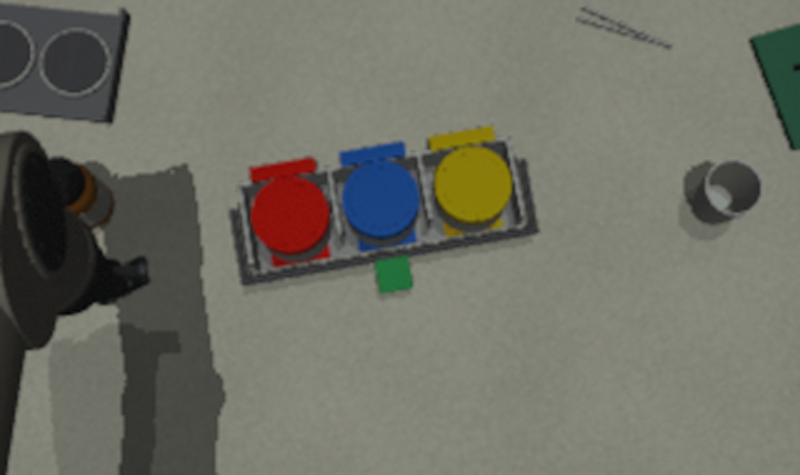

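The top view shows all three tins home at crop (290,215), (381,200) and (473,186). The bar lies across the front with its tab at (394,275), and the robot is clear, so I hand in.

```bash
python3 -c "
from rig import robot
print(robot.hand_in())"
```

```text
the job is handed in; nothing more can be done
None
```

I handed the job in at about 29 s: the last pictures show the red and blue tins home in their bays, the yellow tin still in its bay, the bar down at its stop, the beaker and bottle where they stood, and the arm clear; no verdict came back.

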